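# Take the worn key out from under a countershaft pulley

### The job

The belt pulley on the countershaft has to be stripped of its worn shaft key, which is trapped under the pulley's hub. Slacken the hub's set screw with its T-handle (counter-clockwise, about a quarter turn), slide the pulley along the shaft, either way, until the whole key lies open, and lift the key straight up out of its keyway. Lay the key gently in the round metal parts dish, leave the pulley standing clear of the keyway, and do not disturb the tools lying round about.

Things in the scene. Friction and masses are not known exactly. Their poses are not given: they have to be found in the camera images.
- countershaft: Countershaft unit, fixed on the bench: dark bed plate 190 x 330 x 10 mm, two grey pillow-block bearings (36 mm wide, centred 128 mm each side of the middle, 102 mm high, nipple 113 mm) and a bright shaft of 35 mm diameter that does not turn. Origin: on the bench under its middle. y runs along the shaft, z up; the shaft's axis is 62 mm above the bench, its crown 79.5 mm.
- keyway (a point): Middle of the keyway's floor, on the shaft's centre line at mid-length, 73.5 mm above the bench; same axes as the countershaft (y along the shaft). The keyway is a closed-ended slot milled in the top of the shaft, 12 mm wide, 52 mm long, 6 mm deep below the crown.
- shaft_key: Loose bright steel key, 10 mm wide (its x), 50 mm long (y, along the shaft), 11 mm high, about 40 g. Origin: centre of its underside. It lies in the keyway with 1 mm play, 5 mm proud of the shaft's crown, its ends just peeping out each side of the pulley, which traps it until that is slid away. Then it can be pinched across its width with the fingertips just above the shaft.
- pulley (a joint): Position of the pulley along the shaft in m: 0 at the start (centred on the keyway), grows towards the countershaft's +y, stops at -0.085 and +0.085. Locked (0.3 mm of play) while the set screw is tight; loose, it slides with about 2 N and stays where it is left. It never turns. The key is wholly uncovered beyond +-0.047.
- pulley_mid (a point): Middle of the pulley on the shaft's axis, moves with it. The dark steel pulley is 44 mm long along the shaft: the half towards +y is the V-groove rim, 78 mm diameter; the half towards -y is the plain hub, 62 mm diameter, whose top carries the set screw 12 mm to the -y side of this point.
- set_screw (a joint): Angle of the set screw in rad: 0 is fully tight (hard stop), grows as it is turned counter-clockwise seen from above, up to 5. It starts between 0 and 0.25. Its point sits in a dimple of the shaft: the pulley is locked up to 0.8 and free beyond. It turns stiffly (0.15 N m) and stays where it is left.
- t_handle (a point): Middle of the set screw's black T-handle bar, 131 mm above the bench. The bar is 60 mm long (this point's x), 12 mm thick (y) and 16 mm high (z, up); it turns with the screw about the vertical stem under its middle and moves with the pulley. At 0 rad it points 0.65 rad clockwise (from above) of the shaft. Pinch it from above across its 12 mm; the gripped handle can also drag the pulley.
- parts_dish: Round shallow bare-metal parts dish on a magnet foot, stuck to the bench, right of the countershaft: 152 mm across the rim, 34 mm high, inner floor 8 mm above the bench and about 118 mm across, wall 3 mm. Origin: on the bench under its centre.
- dish_floor (a point): Centre of the dish's inner floor, 8 mm above the bench.
- pliers: Bystander: combination pliers, 165 mm long, lying flat left of the countershaft. Origin at the centre of its underside.
- small_spanner: Bystander: combination spanner, 199 mm long, lying near the front edge of the bench on the right. Origin at the centre of its underside.
- tape_measure: Bystander: pocket tape measure, 75 x 34 x 65 mm, standing behind the dish. Origin at the centre of its underside.

How it is judged (in metres and radians):
On the way, in this order (a step that is already met when the one before it is completed fails the run):
1. the set screw has been slackened (past 0.6 rad) (value of joint set_screw above 0.6 rad), for 0.1 s.
2. the pulley has been slid off the key (more than 46 mm from the start, either way) ((value of joint pulley above 0.046 m or value of joint pulley below -0.046 m)), for 0.1 s.
3. the key has been lifted out of its keyway (z of shaft_key in the frame of keyway above 0.015 m), for 0.05 s.
At the end, for the whole second after the job is handed in: the key rests in the parts dish (its origin within 60 mm of the dish's centre and less than 22 mm above its floor, still) and the pulley stands more than 46 mm along the shaft from where it was, either way (horizontal distance between shaft_key and dish_floor below 0.06 m and z of shaft_key in the frame of dish_floor between -0.004 and 0.022 m and linear speed of shaft_key below 0.02 m/s and (value of joint pulley above 0.046 m or value of joint pulley below -0.046 m)); the robot touches nothing.
It fails at once if the pliers is shoved more than 25 mm or tipped over (distance of pliers from where it was at the start of the episode above 0.025 m or angle between pliers's own z axis and vertical above 0.4 rad).
It fails at once if the small spanner is shoved more than 25 mm or tipped over (distance of small_spanner from where it was at the start of the episode above 0.025 m or angle between small_spanner's own z axis and vertical above 0.4 rad).
It fails at once if the tape measure is shoved more than 25 mm or tipped over (distance of tape_measure from where it was at the start of the episode above 0.025 m or angle between tape_measure's own z axis and vertical above 0.4 rad).
It fails at once if the key is dropped or thrown into the dish (it arrives there faster than 0.9 m/s, a fall of some 40 mm) (horizontal distance between shaft_key and dish_floor below 0.076 m and z of shaft_key in the frame of dish_floor below 0.03 m and linear speed of shaft_key above 0.9 m/s).
It also fails if it takes over 54 s, if anything falls off the work surface, if the arm or the gripper's body presses on something with over 40 N, if the wrist force passes 120 N, or if a joint passes its speed limit or range.

### The arm

A 6-joint arm with a two-finger parallel gripper is mounted at the origin on a cart in front of the work surface, level with it; the furniture and walls round the work are solid. World frame = base frame: x ahead of the robot, y to its left, z up, the work surface at z = 0. Lengths are in mm, angles in degrees, forces in N, time in s.
With the tool pointing down it reaches from about 350 to 850 mm from the base axis. Payload 8.1 kg.
Tool frame: the origin (TCP) lies at the very end of the fingers, on their centre line; the grasp point (between the pads) lies 19 mm behind it; z points along the fingers, y is the line along which they close (so a half turn about z gives the same grasp; the last joint's range is limited). The gripper opens to 85 mm and grips with 20 to 120 N. Pads are 22 mm wide; open, the fingers measure 114 mm over their backs; the gripper's body (76 mm by 85 mm) begins 54 mm behind the grasp point. The pads swing forward as they close: fully open they stand 13 mm farther back than shut.
Start: joints at [64.893, 7.471, 85.268, -0, 87.261, -4.893], TCP at [207.295, 563.058, 231.292] pointing down, gripper open.
Joint ranges: [-169.43, 169.43], [-51.17, 129.36], [1.28, 143.12], [-76.62, 256.62], [0, 156.53], [-152.29, 152.29]. Speed limits (degrees/s): [136.94, 136.94, 159.86, 180, 180, 180].

### API

Orientations are given as [roll, pitch, yaw] about the fixed x, y, z axes, in that order (R = Rz(yaw) Ry(pitch) Rx(roll)).
In Python, from bench import sense, eyes, job, models gives the robot as it stands. The module is installed in compiled form; this text tells all that it offers.
- The arm moves only by the tool apply_moves, never from a script. Its argument "rows" is a list of rows, each a list of 6 numbers: the shift along the tool's x, y, z in mm, then the turn, a rotation vector about the tool's x, y, z in rad. In form: [[dx, dy, dz, rx, ry, rz], ...]. A call has exactly 5 rows; each row shifts and turns the commanded pose from where the row before left it, along the tool's axes as they then stand; what a row does not reach is not made up. A row lasts 1/8 s, in which the tool goes at most 62.5 mm and 10.7 degrees, less where a joint would pass 70% of its speed; a pose out of reach is approached as far as the arm can. A call is refused whole if a number of a shift passes 62.5 or a number of a turn 0.188, either way. A call with a gripper value outside its range is refused whole. "fingers" is the finger opening in mm, from 0 to 85.4, set as the call begins (left out, the last holds). The fingers move at their own pace and stop on an object; "grip_force" is the grip in N (left out, the last holds). Time passes only in rows, so rows that do not move let the fingers close, or fill a call up. It gives the time, the measured TCP pose, the force, the opening and the grip force at its end, in the units of the state.
- sense(): the state, without advancing time (a new reading comes with each control period).
- eyes.snapshot(name): name is "scene" or "top" or "wrist"; returns (picture, depth): 400x640x3 uint8, red, green, blue; 400x640 float32, mm along the optical axis (not along the pixel's ray), 0 where there is no reading.
- eyes.get_calibration(name): a dict with "intrinsics" (3x3 intrinsics, pixels), "R" (3x3) and "t" (3): a world point X has camera coordinates R X + t; the wrist camera has in their place "mount" (4x4, takes a point from camera to tool coordinates, whose origin is the TCP and whose axes are the flange's). Camera axes: x right, y down, z forward; pixel columns grow to the right and rows downward; lengths in mm; the calibration is good to about 2 mm. A picture is of the moment at which its call begins: read the wrist's pose just before it. get_calibration takes no time and is no camera call.
- job.hand_in(): hands the job in; it is judged then, once.
Trained networks look in the newest picture that a camera, given by its name, has taken for a name from the list of things; names that differ only in an ending like _2 or _b are one class to them, and where a whole thing is asked for, a point or a joint stands for the part that bears it (a point fixed in the world has none). Each returns a list of dicts, best first, with "confidence" (0 to 1); they miss things now and then, are a little off and sometimes report something else, mostly with a low value. They report only what shows in the picture. A call takes as long as a camera call.
- models.boxes_of(name, camera): "xyz" ([x, y, z] in mm, in world coordinates, good to about 4 mm: the middle of the surface that is visible of it).
- models.cut_out(name, camera): "pixels" (400x640 bool, what is visible of it).
- models.place_of(name, camera): "xyz" ([x, y, z] in mm, in world coordinates, good to about 4 mm: a listed point, or the origin of a listed thing).
The state is a dict: "time": time; "joint_pos": joint angles; "qd": joint speeds; "joint_efforts": joint torques, N m; "tool_pos": TCP position; "tcp_rot": TCP orientation; "ft_force": force on the tool from outside, world axes, zero at the start; "wrist_torque": the same for the moment, N m; "finger_gap": finger opening in mm; "grip_force": force on a finger pad.
Only numpy, scipy, OpenCV 4.12 (cv2) and the standard library are available. Lean on these libraries where they do the work, as an engineer would, in place of code of your own. Each camera call takes 0.05 s, during which the arm holds its last target. There are 200 camera calls.

## Working session

There is one attempt and no reset: what is moved stays moved. The work goes in short steps, Python scripts to look and compute and a tool call to move; the robot and the scene stay as the last step left them, time stands still between calls to the robot, and variables do not carry over. Pictures are saved under pics/ and viewed, at most 10 in all, crops included, and the job is handed in when it is done.

Besides the shell and the picture viewer there is one more tool, called after "Request:" as name([rows], argument=value, ...), one row to a line, values as JSON. apply_moves: Moves the arm, as the interface text tells. Its arguments: {"type":"object","properties":{"rows":{"type":"array"},"fingers":{"type":"number"},"grip_force":{"type":"number"}},"required":["rows"]}

```bash
mkdir -p pics
python3 - <<'E'
from bench import sense,eyes,models
import cv2,numpy as np
s=sense();print(s['time'],s['tool_pos'],s['tcp_rot'],s['finger_gap'])
ims=[]
for c in ['scene','top']:
    p,d=eyes.snapshot(c);ims.append(p);cv2.imwrite(f'pics/{c}0.png',p[:,:,::-1])
    for n in ['keyway','t_handle','pulley_mid','countershaft','parts_dish','dish_floor','shaft_key','pliers','small_spanner','tape_measure']:
        r=models.place_of(n,c)
        print(c,n,[(np.round(q['xyz'],1).tolist(),round(q['confidence'],2)) for q in r[:2]])
E
```

```text
0.0 [207.06959715 562.53880533 230.24646973] [-1.79893696e+02 -7.90182805e-03  1.59786309e+02] 85.25013649954113
scene keyway [([557.1, 93.8, 74.0], 0.74)]
scene t_handle [([552.7, 86.1, 131.9], 0.67)]
scene pulley_mid [([554.5, 93.2, 63.1], 0.96)]
scene countershaft [([558.4, 96.0, 2.7], 0.62)]
scene parts_dish [([535.8, -285.6, 1.7], 0.94)]
scene dish_floor [([535.0, -288.6, 8.6], 0.86)]
scene shaft_key [([680.2, 393.5, 0.4], 0.33)]
scene pliers [([678.8, 392.7, 2.5], 0.47)]
scene small_spanner [([338.7, -302.8, 2.2], 0.78)]
scene tape_measure [([727.0, -241.6, -0.1], 0.59)]
top keyway [([558.5, 92.7, 74.5], 0.78)]
top t_handle [([554.5, 85.7, 131.4], 0.46)]
top pulley_mid [([554.1, 92.0, 61.3], 0.79)]
top countershaft [([554.8, 88.7, -2.0], 0.92)]
top parts_dish [([542.6, -286.5, -3.3], 0.89)]
top dish_floor [([542.9, -287.3, 5.8], 0.66)]
top shaft_key []
top pliers [([682.4, 399.6, 3.7], 0.88)]
top small_spanner [([342.4, -299.5, 1.8], 0.54), ([555.3, 89.8, 0.2], 0.25)]
top tape_measure [([718.7, -237.7, 2.4], 0.5)]
```

Run:
```python
from bench import sense,eyes
import cv2,numpy as np
print(sense()['time'])
p=cv2.imread('pics/top0.png');s=cv2.imread('pics/scene0.png')
c=eyes.get_calibration('top');K,R,t=c['intrinsics'],np.array(c['R']),np.array(c['t'])
q=K@(R@np.array([555,90,100])+t);u,v=(q[:2]/q[2]).astype(int);print(u,v,R,t)
a=cv2.resize(p[max(v-80,0):v+80,max(u-100,0):u+100],None,fx=4,fy=4,interpolation=cv2.INTER_CUBIC)[:600,:800]
print(max(u-100,0),max(v-80,0))
cv2.imwrite('pics/a.png',a)
```

```text
1.1
294 202 [[-0.0286976  -0.99957851  0.00438695]
 [-0.99660553  0.02827292 -0.07731795]
 [ 0.07716133 -0.0065909  -0.99699684]] [  40.75528836  567.84629748 1238.3294839 ]
194 122
```

View pics/scene0.png

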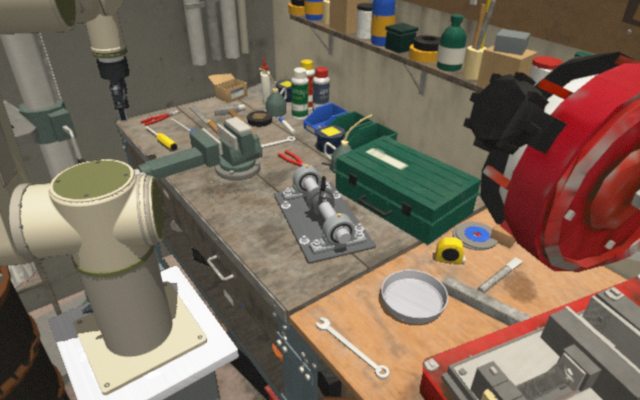

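View pics/a.png

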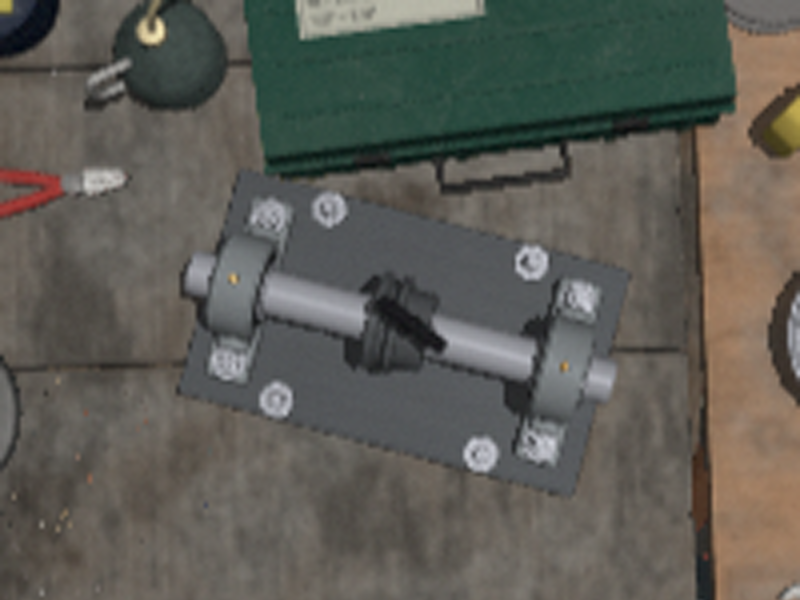

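```bash
cat > h.py <<'E'
from bench import sense,eyes,models
import cv2,numpy as np
from scipy.spatial.transform import Rotation as Ro
def unproj(c,u,v,z):
    K,R,t=np.array(c['intrinsics']),np.array(c['R']),np.array(c['t'])
    d=R.T@np.linalg.solve(K,[u,v,1]);o=-R.T@t
    return o+d*(z-o[2])/d[2]
E
python3 - <<'E'
from h import *
c=eyes.get_calibration('top')
f=lambda x,y,z:unproj(c,x/4+194-.4,y/4+122-.4,z)
a=f(233,278,113);b=f(565,367,113);print(a,b,(a+b)/2,np.linalg.norm(a-b),'shaft ang',np.degrees(np.arctan2(*(a-b)[1::-1])))
h1=f(370,297,139);h2=f(443,348,139);print(h1,h2,(h1+h2)/2,np.linalg.norm(h1-h2),np.degrees(np.arctan2(*(h1-h2)[1::-1])))
p=cv2.imread('pics/top0.png')
# handle mask refine: dark pixels
m=(p.max(2)<38)[185:215,275:310].astype(np.uint8)
n,l,st,ce=cv2.connectedComponentsWithStats(m);i=1+st[1:,4].argmax();yx=np.argwhere(l==i)+[185,275]
w=np.array([unproj(c,x,y,139) for y,x in yx]);mu=w.mean(0);U,S,V=np.linalg.svd((w-mu)[:,:2],full_matrices=False)
print(len(w),mu,V[0],np.degrees(np.arctan2(V[0][1],V[0][0])))
s=sense();print(Ro.from_euler('xyz',s['tcp_rot'],degrees=True).as_matrix().round(3))
E
```

```text
[591.19074294 216.38956777 113.        ] [518.03852163 -28.13483116 113.        ] [554.61463228  94.12736831 113.        ] 255.23210839281884 shaft ang 73.34485553450406
[571.85220754 113.14894604 139.        ] [533.28213048  61.14628605 139.        ] [552.56716901  87.14761604 139.        ] 64.74509627085826 53.43588233032649
84 [551.69921148  86.51991755 139.        ] [-0.61081976 -0.79176968] -127.64880049621286
[[-0.938  0.346 -0.   ]
 [ 0.346  0.938 -0.   ]
 [-0.    -0.    -1.   ]]
```

```bash
cat >> h.py <<'E'
def plan(pos,xang,n):
    """rows to tool-down pose with TCP pos and tool x axis at xang degrees"""
    s=sense();p=np.array(s['tool_pos']);R=Ro.from_euler('xyz',s['tcp_rot'],degrees=True)
    T=Ro.from_euler('xyz',[180,0,xang],degrees=True)
    rv=(R.inv()*T).as_rotvec()
    d=(np.array(pos)-p)/n
    for i in range(n):
        Ri=R*Ro.from_rotvec(rv*i/n)
        print([round(float(v),1) for v in Ri.inv().apply(d)]+[round(float(v),4) for v in rv/n])
E
python3 - <<'E'
from h import *
plan([535,75,230],52,15)
E
```

```text
[-31.7, -23.0, 0.1, -0.0, 0.0, 0.1254]
[-34.4, -18.8, 0.1, -0.0, 0.0, 0.1254]
[-36.5, -14.4, 0.1, -0.0, 0.0, 0.1254]
[-38.0, -9.7, 0.1, -0.0, 0.0, 0.1254]
[-38.9, -4.9, 0.1, -0.0, 0.0, 0.1254]
[-39.2, 0.0, 0.1, -0.0, 0.0, 0.1254]
[-38.9, 4.9, 0.1, -0.0, 0.0, 0.1254]
[-38.0, 9.7, 0.1, -0.0, 0.0, 0.1254]
[-36.4, 14.4, 0.1, -0.0, 0.0, 0.1254]
[-34.4, 18.9, 0.1, -0.0, 0.0, 0.1254]
[-31.7, 23.0, 0.1, -0.0, 0.0, 0.1254]
[-28.6, 26.8, 0.1, -0.0, 0.0, 0.1254]
[-25.0, 30.2, 0.1, -0.0, 0.0, 0.1254]
[-21.1, 33.1, 0.1, -0.0, 0.0, 0.1254]
[-16.8, 35.4, 0.1, -0.0, 0.0, 0.1254]
```

Request:
apply_moves([
  [-31.7,-23,0,0,0,0.125],
  [-34.4,-18.8,0,0,0,0.125],
  [-36.5,-14.4,0,0,0,0.125],
  [-38,-9.7,0,0,0,0.125],
  [-38.9,-4.9,0,0,0,0.125],
])

```text
time: 1.72
tool_pos: [317.3, 399.4, 231.5]
tcp_rot: [180.0, -0.0, 123.8]
ft_force: [0.6, -0.0, -0.5]
finger_gap: 85.3
grip_force: 0.0
```

Request:
apply_moves([
  [-39.2,0,0,0,0,0.125],
  [-38.9,4.9,0,0,0,0.125],
  [-38,9.7,0,0,0,0.125],
  [-36.4,14.4,0,0,0,0.125],
  [-34.4,18.9,0,0,0,0.125],
])

```text
time: 2.35
tool_pos: [427.0, 236.9, 231.5]
tcp_rot: [180.0, -0.0, 87.9]
ft_force: [0.4, 0.5, 0.4]
finger_gap: 85.2
grip_force: 0.0
```

Request:
apply_moves([
  [-31.7,23,0,0,0,0.125],
  [-28.6,26.8,0,0,0,0.125],
  [-25,30.2,0,0,0,0.125],
  [-21.1,33.1,0,0,0,0.125],
  [-16.8,35.4,0,0,0,0.125],
])

```text
time: 2.98
tool_pos: [537.1, 74.6, 231.4]
tcp_rot: [180.0, -0.0, 52.1]
ft_force: [-0.8, 1.4, 0.4]
finger_gap: 85.3
grip_force: 0.0
```

Run:
```python
from h import *
s=sense();print(s['time'],s['tool_pos'],s['tcp_rot'],s['joint_pos'])
c=eyes.get_calibration('wrist');print(c['mount'])
p,d=eyes.snapshot('wrist');cv2.imwrite('pics/w1.png',p[:,:,::-1]);np.save('w1d.npy',d)
for n in ['t_handle','pulley_mid','keyway','shaft_key']:
    print(n,[(np.round(q['xyz'],1).tolist(),round(q['confidence'],2)) for q in models.place_of(n,'wrist')[:2]])
```

```text
2.975 [537.10863416  74.58987777 231.42370631] [ 1.79989439e+02 -1.46933106e-02  5.21138351e+01] [ 2.48544015e+00 -1.49505605e+00  9.45338902e+01  4.35977602e-03
  8.69436026e+01  4.03713746e+01]
[[-1.24251644e-03 -9.53353927e-01 -3.01852193e-01  7.74849011e+01]
 [ 9.99998977e-01 -9.70792462e-04 -1.05020395e-03 -1.17951430e-01]
 [ 7.08180229e-04 -3.01853189e-01  9.53354158e-01 -1.43224528e+02]
 [ 0.00000000e+00  0.00000000e+00  0.00000000e+00  1.00000000e+00]]
t_handle [([551.3, 83.4, 133.4], 0.83)]
pulley_mid [([553.0, 94.6, 63.0], 0.56)]
keyway [([555.8, 94.6, 72.7], 0.57)]
shaft_key []
```

View pics/w1.png

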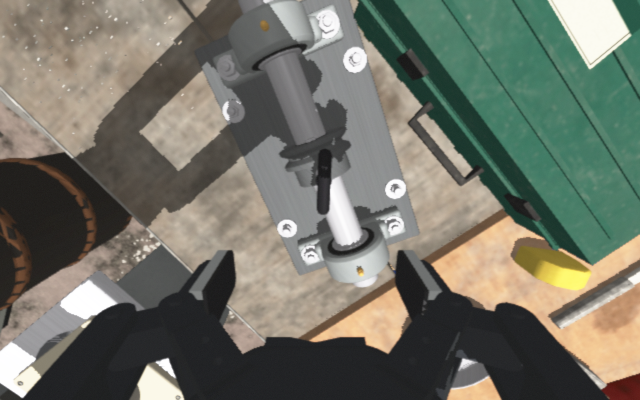

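The wrist view shows the black T-handle bar, (325,155)–(323,210), nearly along the image's vertical. The shaft runs (287,60)–(350,240), with the nipples at (264,25) and (360,270).

```bash
cat >> h.py <<'E'
def wpts(uv,d,s):
    c=eyes.get_calibration('wrist');K=np.array(c['intrinsics']);M=np.array(c['mount'])
    uv=np.atleast_2d(uv).astype(float);P=np.linalg.solve(K,np.c_[uv,np.ones(len(uv))].T)*d
    P=(M[:3,:3]@P).T+M[:3,3]
    return Ro.from_euler('xyz',s['tcp_rot'],degrees=True).apply(P)+np.array(s['tool_pos'])
E
python3 - <<'E'
from h import *
s=sense();d=np.load('w1d.npy')
v,u=np.mgrid[:230,180:420];D=d[:230,180:420]
W=wpts(np.c_[u.ravel(),v.ravel()],D.ravel(),s);ok=D.ravel()>0
def fit(lo,hi,name,c,r):
    m=ok&(W[:,2]>lo)&(W[:,2]<hi)&(np.hypot(*(W[:,:2]-c).T)<r);P=W[m]
    (cx,cy),wh,_=rect=cv2.minAreaRect(P[:,:2].astype(np.float32))
    V=np.linalg.svd(P[:,:2]-P[:,:2].mean(0),full_matrices=False)[2][0]
    print(name,m.sum(),(cx,cy),wh,P[:,2].max(),P.mean(0),np.degrees(np.arctan2(V[1],V[0]))%180)
fit(134,143,'handle',[552,85],50)
fit(74,84,'shaft crown',[555,93],100)
for uv in [(264,25),(360,270)]: print(wpts([uv],d[uv[1],uv[0]],s))
E
```

```text
handle 830 (552.2290649414062, 85.52046203613281) (57.76479721069336, 11.966500282287598) 141.3605262433265 [552.93246483  86.60981895 138.14228853] 50.68167042302403
shaft crown 3227 (555.0462036132812, 101.89738464355469) (182.3505096435547, 75.68114471435547) 83.98369110294348 [561.89876567 115.30301399  78.3568924 ] 74.60676494196535
[[591.58057705 217.56906348 112.58831472]]
[[521.03049539 -23.76715325 108.02299257]]
```

Run:
```python
from h import *
plan([552.4,85.5,112.5],51,10)
```

```text
[1.7, 0.7, 11.9, -0.0001, -0.0, 0.0025]
[1.7, 0.7, 11.9, -0.0001, -0.0, 0.0025]
[1.7, 0.7, 11.9, -0.0001, -0.0, 0.0025]
[1.7, 0.7, 11.9, -0.0001, -0.0, 0.0025]
[1.7, 0.7, 11.9, -0.0001, -0.0, 0.0025]
[1.7, 0.7, 11.9, -0.0001, -0.0, 0.0025]
[1.7, 0.7, 11.9, -0.0001, -0.0, 0.0025]
[1.8, 0.7, 11.9, -0.0001, -0.0, 0.0025]
[1.8, 0.7, 11.9, -0.0001, -0.0, 0.0025]
[1.8, 0.7, 11.9, -0.0001, -0.0, 0.0025]
```

Request:
apply_moves([
  [6,2.5,12,0,0,0.01],
  [6,2.5,12,0,0,0.01],
  [5,2,12,0,0,0],
  [0,0,12,0,0,0],
  [0,0,12,0,0,0],
], fingers=45)

```text
time: 3.85
tool_pos: [552.2, 84.9, 170.1]
tcp_rot: [-180.0, 0.0, 51.2]
ft_force: [0.1, 0.2, 0.6]
finger_gap: 44.8
grip_force: 0.0
```

Request:
apply_moves([
  [0,0,15,0,0,0],
  [0,0,15,0,0,0],
  [0,0,15,0,0,0],
  [0,0,13,0,0,0],
  [0,0,0,0,0,0],
])

```text
time: 4.47
tool_pos: [551.4, 84.7, 111.7]
tcp_rot: [-179.9, 0.1, 51.2]
ft_force: [-0.1, -0.7, -0.5]
finger_gap: 45.0
grip_force: 0.0
```

Run:
```python
from h import *
s=sense();print(s['tool_pos'],s['tcp_rot'],s['ft_force'])
p,d=eyes.snapshot('wrist');cv2.imwrite('pics/w2.png',p[:,:,::-1]);np.save('w2d.npy',d)
```

```text
[551.43718273  84.70223748 111.66578212] [-1.79889993e+02  1.02787409e-01  5.12085476e+01] [-0.09642739 -0.7227786  -0.49269249]
```

View pics/w2.png

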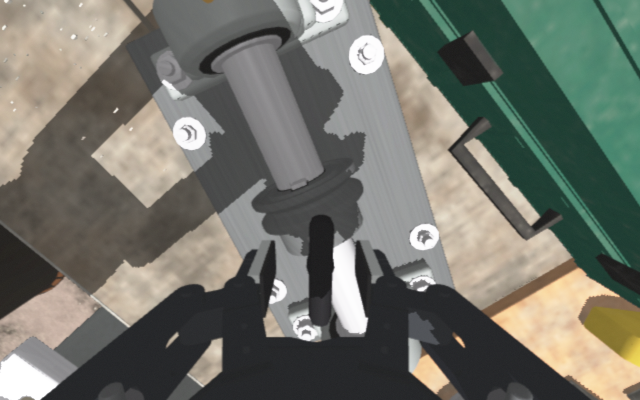

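The bar (320,215)–(320,320) lies centred between the pads (268 and 370). Next I close on it.

Request:
apply_moves([
  [0,0,0,0,0,0],
  [0,0,0,0,0,0],
  [0,0,0,0,0,0],
  [0,0,0,0,0,0],
  [0,0,0,0,0,0],
], fingers=0, grip_force=60)

```text
time: 5.15
tool_pos: [554.2, 84.2, 114.5]
tcp_rot: [179.8, -0.1, 51.2]
ft_force: [5.0, -2.7, -1.9]
finger_gap: 10.8
grip_force: 60.5
```

Request:
apply_moves([
  [0,0,0,0,0,-0.1],
  [0,0,0,0,0,-0.15],
  [0,0,0,0,0,-0.15],
  [0,0,0,0,0,-0.15],
  [0,0,0,0,0,-0.15],
])

```text
time: 5.78
tool_pos: [553.5, 84.4, 114.4]
tcp_rot: [179.9, 0.0, 91.6]
ft_force: [1.4, -1.6, 1.4]
finger_gap: 11.1
grip_force: 61.0
```

Request:
apply_moves([
  [0,0,0,0,0,-0.15],
  [0,0,0,0,0,-0.15],
  [0,0,0,0,0,-0.15],
  [0,0,0,0,0,-0.1],
  [0,0,0,0,0,0],
])

```text
time: 6.4
tool_pos: [553.1, 84.5, 114.4]
tcp_rot: [179.9, 0.1, 122.8]
ft_force: [-0.7, -2.6, 6.2]
finger_gap: 10.7
grip_force: 61.5
```

Run:
```python
from h import *
s=sense();print(s['tool_pos'],s['tcp_rot'],s['ft_force'],s['wrist_torque'],s['joint_pos'])
d=np.array([np.cos(np.radians(74)),np.sin(np.radians(74)),0])
p=np.array(s['tool_pos']);plan(p-70*d,s['tcp_rot'][2],10)
```

```text
[553.09200169  84.52005228 114.40397992] [1.79940932e+02 6.63721157e-02 1.22792652e+02] [-0.73123295 -2.64070464  6.23202564] [-0.32846147  0.36682256  0.16265096] [ 3.45692453e+00  6.11158829e+00  9.92387459e+01 -3.00040078e-02
  7.45656572e+01 -2.93277974e+01]
[-4.6, -5.3, -0.0, 0.0001, 0.0001, 0.0]
[-4.6, -5.3, -0.0, 0.0001, 0.0001, 0.0]
[-4.6, -5.3, -0.0, 0.0001, 0.0001, 0.0]
[-4.6, -5.3, -0.0, 0.0001, 0.0001, 0.0]
[-4.6, -5.3, -0.0, 0.0001, 0.0001, 0.0]
[-4.6, -5.3, -0.0, 0.0001, 0.0001, 0.0]
[-4.6, -5.3, -0.0, 0.0001, 0.0001, 0.0]
[-4.6, -5.3, -0.0, 0.0001, 0.0001, 0.0]
[-4.6, -5.3, -0.0, 0.0001, 0.0001, 0.0]
[-4.6, -5.3, -0.0, 0.0001, 0.0001, 0.0]
```

Request:
apply_moves([
  [-2.3,-2.7,0,0,0,0],
  [-4.6,-5.3,0,0,0,0],
  [-4.6,-5.3,0,0,0,0],
  [-4.6,-5.3,0,0,0,0],
  [-2.3,-2.7,0,0,0,0],
])

```text
time: 7.02
tool_pos: [545.2, 58.0, 114.4]
tcp_rot: [179.9, 0.0, 122.7]
ft_force: [-0.4, 1.7, 5.9]
finger_gap: 10.9
grip_force: 61.7
```

Request:
apply_moves([
  [-4.6,-5.3,0,0,0,0],
  [-4.6,-5.3,0,0,0,0],
  [-4.6,-5.3,0,0,0,0],
  [-4.6,-5.3,0,0,0,0],
  [-4.6,-5.3,0,0,0,0],
])

```text
time: 7.65
tool_pos: [535.3, 24.5, 114.3]
tcp_rot: [179.9, 0.0, 122.7]
ft_force: [-2.2, 2.5, 7.4]
finger_gap: 11.0
grip_force: 61.8
```

Request:
apply_moves([
  [-2.3,-2.7,0,0,0,0],
  [0,0,0,0,0,0],
  [0,0,0,0,0,0],
  [0,0,0,0,0,0],
  [0,0,0,0,0,0],
])

```text
time: 8.28
tool_pos: [534.2, 20.6, 114.4]
tcp_rot: [179.9, 0.0, 122.7]
ft_force: [-2.6, -1.1, 8.2]
finger_gap: 10.8
grip_force: 61.9
```

Request:
apply_moves([
  [0,0,0,0,0,0],
  [0,0,0,0,0,0],
  [0,0,0,0,0,0],
  [0,0,-20,0,0,0],
  [0,0,-30,0,0,0],
], fingers=40)

```text
time: 8.9
tool_pos: [532.6, 20.8, 162.4]
tcp_rot: [-179.9, -0.1, 122.8]
ft_force: [0.5, -0.3, 1.1]
finger_gap: 39.8
grip_force: 0.0
```

Request:
apply_moves([
  [0,0,-30,0,0,0.17],
  [0,0,-20,0,0,0.17],
  [0,0,0,0,0,0.17],
  [0,0,0,0,0,0.17],
  [0,0,0,0,0,0.18],
])

```text
time: 9.52
tool_pos: [533.7, 20.7, 213.2]
tcp_rot: [-180.0, 0.0, 73.2]
ft_force: [-0.1, 0.7, -0.7]
finger_gap: 39.7
grip_force: 0.0
```

Run:
```python
from h import *
s=sense();print(s['time'],s['tool_pos'],s['tcp_rot'])
p,d=eyes.snapshot('wrist');cv2.imwrite('pics/w3.png',p[:,:,::-1]);np.save('w3d.npy',d)
for n in ['shaft_key','keyway','pulley_mid']:
    print(n,[(np.round(q['xyz'],1).tolist(),round(q['confidence'],2)) for q in models.place_of(n,'wrist')[:2]])
r=models.cut_out('shaft_key','wrist')
if r:
    m=r[0]['pixels'];v,u=np.where(m&(d>0));W=wpts(np.c_[u,v],d[v,u],s)
    print(r[0]['confidence'],len(W),np.median(W,0),u.mean(),v.mean())
    np.save('w3m.npy',m)
    T=W[(W[:,2]>80)&(W[:,2]<90)]
    print(cv2.minAreaRect(T[:,:2].astype(np.float32)),len(T))
```

```text
9.525 [533.67472639  20.71283286 213.16585605] [-1.79990455e+02  3.04964168e-04  7.32051214e+01]
shaft_key [([560.2, 95.8, 71.4], 0.92)]
keyway []
pulley_mid [([535.5, 30.1, 60.9], 0.81)]
0.76 551 [556.85050526  96.48085786  85.22125515] 315.4301270417423 109.91833030852995
((556.159912109375, 95.35059356689453), (49.10763168334961, 9.124444961547852), 73.5790023803711) 549
```

View pics/w3.png

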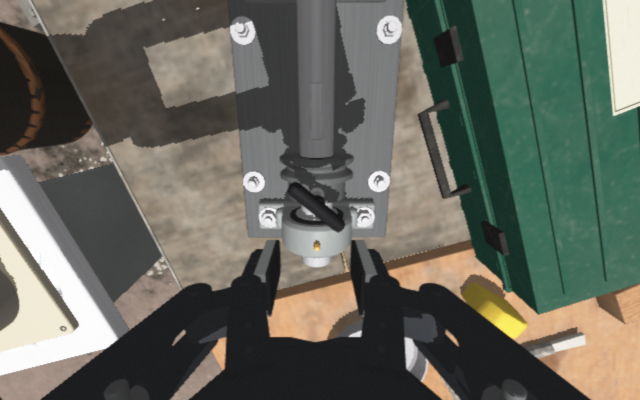

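The key is open at (316,110), and the pulley stands at (316,170) with the handle clear of it. I'll move above the key.

Run:
```python
from h import *
plan([556.3,96,100],73.6,10)
```

```text
[7.9, 0.1, 11.3, -0.0, 0.0, 0.0003]
[7.9, 0.1, 11.3, -0.0, 0.0, 0.0003]
[7.9, 0.1, 11.3, -0.0, 0.0, 0.0003]
[7.9, 0.1, 11.3, -0.0, 0.0, 0.0003]
[7.9, 0.1, 11.3, -0.0, 0.0, 0.0003]
[7.9, 0.1, 11.3, -0.0, 0.0, 0.0003]
[7.9, 0.1, 11.3, -0.0, 0.0, 0.0003]
[7.9, 0.1, 11.3, -0.0, 0.0, 0.0003]
[7.9, 0.0, 11.3, -0.0, 0.0, 0.0003]
[7.9, 0.0, 11.3, -0.0, 0.0, 0.0003]
```

Request:
apply_moves([
  [20,0.2,0,0,0,0],
  [20,0.2,10,0,0,0],
  [20,0.2,15,0,0,0],
  [19,0.2,20,0,0,0],
  [0,0,20,0,0,0],
], fingers=30)

```text
time: 10.4
tool_pos: [556.4, 98.1, 145.9]
tcp_rot: [-179.9, 0.0, 73.7]
ft_force: [1.3, 0.0, -0.1]
finger_gap: 29.7
grip_force: 0.0
```

Request:
apply_moves([
  [0,0,20,0,0,0],
  [0,0,20,0,0,0],
  [0,0,8,0,0,0],
  [0,0,0,0,0,0],
  [0,0,0,0,0,0],
])

```text
time: 11.02
tool_pos: [557.6, 96.1, 101.3]
tcp_rot: [179.9, -0.0, 73.5]
ft_force: [0.8, -0.6, 0.3]
finger_gap: 30.2
grip_force: 0.0
```

Run:
```python
from h import *
s=sense();print(s['time'],s['tool_pos'],s['tcp_rot'],s['ft_force'])
p,d=eyes.snapshot('wrist');cv2.imwrite('pics/w4.png',cv2.resize(p[150:350,190:450,::-1],None,fx=3,fy=3)[:600,:800])
```

```text
11.025 [557.55990043  96.11103275 101.26397638] [ 1.79918865e+02 -3.25748398e-02  7.35367712e+01] [ 0.83458489 -0.61031847  0.27939487]
```

View pics/w4.png

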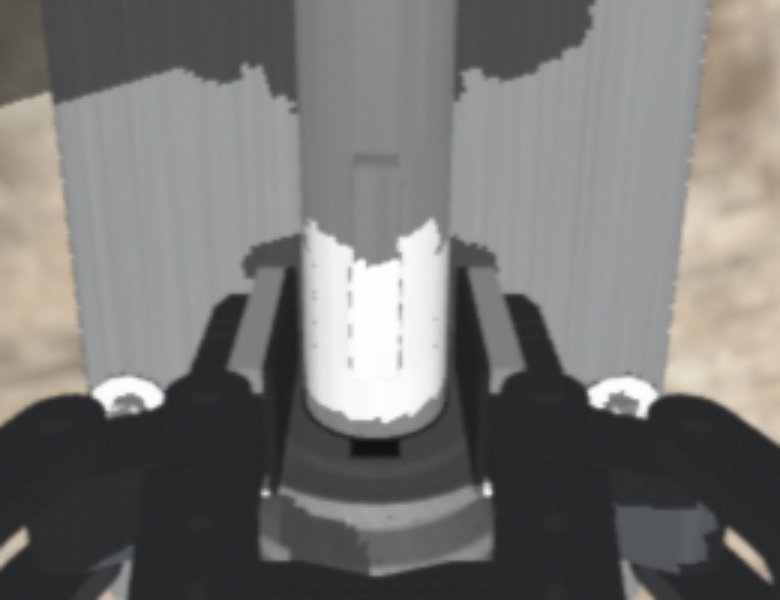

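The key sits laterally centred between the pads: key at 375, pads at about 262 and 495. I'll descend.

Request:
apply_moves([
  [0,0,6,0,0,0],
  [0,0,6,0,0,0],
  [0,0,5,0,0,0],
  [0,0,2,0,0,0],
  [0,0,0,0,0,0],
], fingers=20)

```text
time: 11.7
tool_pos: [556.7, 96.2, 81.0]
tcp_rot: [-180.0, 0.0, 73.6]
ft_force: [-0.0, -0.5, -0.0]
finger_gap: 20.2
grip_force: 0.0
```

Run:
```python
from h import *
for i in range(4):
    s=sense();print(s['time'],s['tool_pos'],s['ft_force'],s['finger_gap']); eyes.snapshot('top')
```

```text
11.7 [556.67250238  96.22899246  80.98731456] [-0.03138246 -0.49940896 -0.01197834] 20.18927343485492
11.75 [556.85070977  96.2495472   81.26794902] [-0.82980038 -0.87473361 -0.78834196] 19.91579906123314
11.8 [556.966343    96.26204551  81.40993836] [0.17986089 0.1159791  0.38208274] 20.236872887853025
11.85 [557.04134234  96.26173257  81.53212215] [ 0.27231265  0.35674411 -0.03581975] 19.97925245227847
```

Request:
apply_moves([
  [0,0,0.5,0,0,0],
  [0,0,0,0,0,0],
  [0,0,0,0,0,0],
  [0,0,0,0,0,0],
  [0,0,0,0,0,0],
], fingers=0, grip_force=40)

```text
time: 12.52
tool_pos: [557.2, 96.2, 81.4]
tcp_rot: [180.0, -0.0, 73.6]
ft_force: [-2.6, -0.5, 6.0]
finger_gap: 8.2
grip_force: 39.3
```

Request:
apply_moves([
  [0,0,-2,0,0,0],
  [0,0,-4,0,0,0],
  [0,0,-6,0,0,0],
  [0,0,-8,0,0,0],
  [0,0,-10,0,0,0],
])

```text
time: 13.15
tool_pos: [556.8, 96.2, 111.5]
tcp_rot: [-180.0, 0.0, 73.6]
ft_force: [0.5, -0.6, -0.0]
finger_gap: 8.1
grip_force: 39.0
```

Request:
apply_moves([
  [0,0,-15,0,0,0],
  [0,0,-15,0,0,0],
  [0,0,-15,0,0,0],
  [0,0,-10,0,0,0],
  [0,0,0,0,0,0],
])

```text
time: 13.78
tool_pos: [557.6, 96.3, 167.0]
tcp_rot: [179.9, -0.0, 73.6]
ft_force: [0.5, 0.4, -1.1]
finger_gap: 7.9
grip_force: 39.0
```

Run:
```python
from h import *
s=sense();print(s['time'],s['tool_pos'],s['tcp_rot'],s['finger_gap'])
p,d=eyes.snapshot('wrist');cv2.imwrite('pics/w5.png',p[:,:,::-1])
print([(q['xyz'],q['confidence']) for q in models.place_of('shaft_key','wrist')])
for n in ['parts_dish','dish_floor']:
    for c in ['wrist']: print(n,[(q['xyz'],q['confidence']) for q in models.place_of(n,c)])
p,d=eyes.snapshot('top');r=models.cut_out('parts_dish','top')
m=r[0]['pixels'];v,u=np.where(m);c=eyes.get_calibration('top')
(x,y),rr=cv2.minEnclosingCircle(np.c_[u,v].astype(np.float32));print(r[0]['confidence'],unproj(c,x,y,34),rr)
```

```text
13.775 [557.5593791  96.2955592 167.0412506] [ 1.79893603e+02 -4.16398077e-02  7.35554665e+01] 7.905382477303475
[([559.9, 98.5, 158.8], 0.98)]
parts_dish []
dish_floor []
0.83 [ 537.79618816 -285.09892724   34.        ] 24.623634338378906
```

View pics/w5.png

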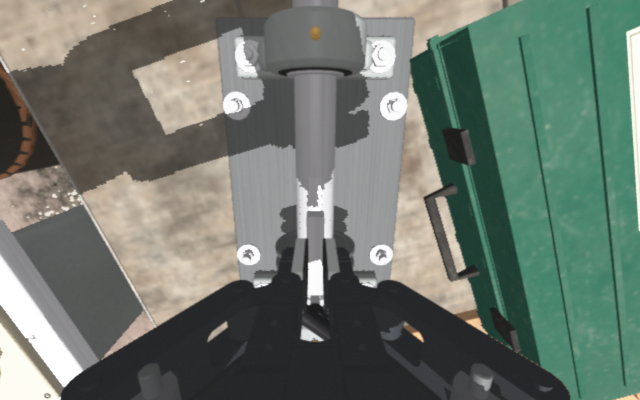

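Run:
```python
from h import *
plan([538,-286,185],73.6,10)
```

```text
[-37.2, 9.1, -2.0, -0.0001, 0.0, -0.0001]
[-37.2, 9.0, -2.0, -0.0001, 0.0, -0.0001]
[-37.2, 9.0, -2.0, -0.0001, 0.0, -0.0001]
[-37.2, 9.0, -2.0, -0.0001, 0.0, -0.0001]
[-37.2, 9.0, -2.0, -0.0001, 0.0, -0.0001]
[-37.2, 9.0, -2.0, -0.0001, 0.0, -0.0001]
[-37.2, 9.0, -2.0, -0.0001, 0.0, -0.0001]
[-37.2, 9.0, -2.0, -0.0001, 0.0, -0.0001]
[-37.2, 9.0, -2.0, -0.0001, 0.0, -0.0001]
[-37.2, 9.0, -2.0, -0.0001, 0.0, -0.0001]
```

Request:
apply_moves([
  [-17.2,4,-15,0,0,0],
  [-37.2,9,-3,0,0,0],
  [-37.2,9,0,0,0,0],
  [-37.2,9,0,0,0,0],
  [-37.2,9,0,0,0,0],
])

```text
time: 14.7
tool_pos: [548.1, -76.6, 185.0]
tcp_rot: [179.9, 0.0, 73.5]
ft_force: [0.7, 0.1, -1.1]
finger_gap: 7.9
grip_force: 39.0
```

Request:
apply_moves([
  [-37.2,9,0,0,0,0],
  [-37.2,9,0,0,0,0],
  [-37.2,9,0,0,0,0],
  [-37.2,9,0,0,0,0],
  [-37.2,9,0,0,0,0],
])

```text
time: 15.32
tool_pos: [538.2, -267.8, 184.9]
tcp_rot: [179.9, 0.0, 73.5]
ft_force: [0.5, -0.5, -0.9]
finger_gap: 7.9
grip_force: 39.0
```

Request:
apply_moves([
  [-20,5,10,0,0,0],
  [0,0,20,0,0,0],
  [0,0,20,0,0,0],
  [0,0,15,0,0,0],
  [0,0,0,0,0,0],
])

```text
time: 15.95
tool_pos: [536.8, -284.3, 116.3]
tcp_rot: [-179.8, -0.1, 73.6]
ft_force: [0.0, 0.1, -0.6]
finger_gap: 8.0
grip_force: 39.1
```

Run:
```python
from h import *
s=sense();print(s['time'],s['tool_pos'],s['tcp_rot'],s['finger_gap'])
p,d=eyes.snapshot('wrist');cv2.imwrite('pics/w6.png',p[:,:,::-1])
for n in ['shaft_key','parts_dish','dish_floor']: print(n,[(q['xyz'],q['confidence']) for q in models.place_of(n,'wrist')])
```

```text
15.95 [ 536.78221033 -284.28648767  116.3206614 ] [-1.79775249e+02 -7.02426642e-02  7.36254521e+01] 7.978963459049223
shaft_key [([540.4, -282.6, 107.2], 0.91)]
parts_dish [([534.7, -286.0, 1.8], 0.88)]
dish_floor [([537.7, -286.6, 11.2], 0.56)]
```

View pics/w6.png

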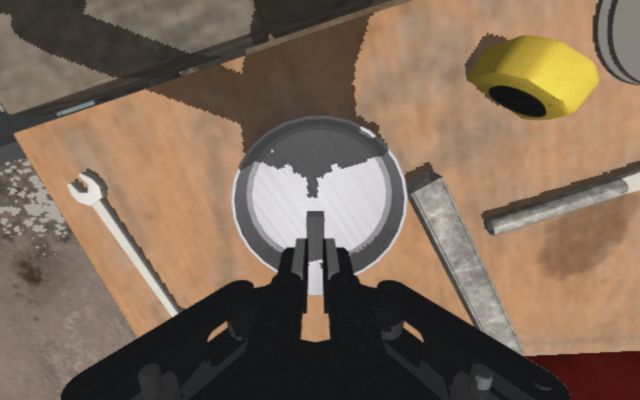

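The key at (316,225) is still held and centred over the dish (ring centre about (320,200)). The spanner and tape measure are well clear, so I'll lower.

Request:
apply_moves([
  [0,0,25,0,0,0],
  [0,0,25,0,0,0],
  [0,0,25,0,0,0],
  [0,0,12,0,0,0],
  [0,0,5,0,0,0],
])

```text
time: 16.77
tool_pos: [538.0, -286.1, 26.8]
tcp_rot: [180.0, 0.0, 73.6]
ft_force: [-0.3, 0.5, -0.1]
finger_gap: 8.2
grip_force: 39.1
```

Request:
apply_moves([
  [0,0,2,0,0,0],
  [0,0,1,0,0,0],
  [0,0,1,0,0,0],
  [0,0,1,0,0,0],
  [0,0,0,0,0,0],
])

```text
time: 17.4
tool_pos: [537.9, -286.0, 21.8]
tcp_rot: [180.0, -0.0, 73.6]
ft_force: [-1.4, 0.4, 0.2]
finger_gap: 7.8
grip_force: 39.1
```

Request:
apply_moves([
  [0,0,1,0,0,0],
  [0,0,1,0,0,0],
  [0,0,1,0,0,0],
  [0,0,1,0,0,0],
  [0,0,0,0,0,0],
])

```text
time: 18.02
tool_pos: [537.8, -286.0, 17.6]
tcp_rot: [-180.0, -0.0, 73.6]
ft_force: [0.1, -0.5, -0.2]
finger_gap: 8.1
grip_force: 39.1
```

Request:
apply_moves([
  [0,0,0.7,0,0,0],
  [0,0,0.7,0,0,0],
  [0,0,0.6,0,0,0],
  [0,0,0,0,0,0],
  [0,0,0,0,0,0],
])

```text
time: 18.65
tool_pos: [537.9, -286.0, 15.9]
tcp_rot: [180.0, 0.0, 73.6]
ft_force: [-1.5, 0.6, 2.5]
finger_gap: 7.9
grip_force: 39.4
```

Light contact. I'll release and withdraw.

Request:
apply_moves([
  [0,0,0,0,0,0],
  [0,0,0,0,0,0],
  [0,0,0,0,0,0],
  [0,0,-5,0,0,0],
  [0,0,-15,0,0,0],
], fingers=28)

```text
time: 19.27
tool_pos: [537.2, -285.6, 35.6]
tcp_rot: [-179.9, -0.0, 73.6]
ft_force: [0.5, -0.5, -0.0]
finger_gap: 28.0
grip_force: 0.0
```

Request:
apply_moves([
  [0,0,-25,0,0,0],
  [0,0,-30,0,0,0],
  [0,0,-30,0,0,0],
  [0,0,-20,0,0,0],
  [0,0,0,0,0,0],
])

```text
time: 19.9
tool_pos: [539.2, -286.9, 143.5]
tcp_rot: [179.7, 0.1, 73.6]
ft_force: [0.4, -0.1, -0.3]
finger_gap: 28.1
grip_force: 0.0
```

Run:
```python
from h import *
s=sense();print(s['time'],s['tool_pos'],s['ft_force'])
p,d=eyes.snapshot('wrist')
for n in ['shaft_key','dish_floor']: print(n,[(q['xyz'],q['confidence']) for q in models.place_of(n,'wrist')])
p,d=eyes.snapshot('top')
print([(q['xyz'],q['confidence']) for q in models.place_of('pulley_mid','top')])
```

```text
19.9 [ 539.2185058  -286.87069599  143.50654371] [ 0.37628349 -0.06673041 -0.25801371]
shaft_key [([537.6, -285.4, 7.0], 0.63)]
dish_floor [([539.6, -286.8, 11.9], 0.85)]
[([537.0, 31.1, 63.9], 0.6)]
```

```bash
python3 -c "
from bench import job
print(job.hand_in())"
```

```text
the job is handed in; nothing more can be done
None
```

I handed the job in at about 20 s of the 54 s limit: the screw is slackened, the pulley stands about 67 mm along the shaft towards the dish, and the key lies at the dish's centre. The tools lying round were not touched as far as I could tell, and the hand-in gave no verdict.

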